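# Reverse the ratchet and tighten the transformer's clamp nut

## Task

The ratchet standing on the clamp nut of the big ring transformer in the open amplifier is set to loosen. First flip the little reversing lever on its head all the way over, clockwise seen from above, so that it drives clockwise; then swing the ratchet's handle clockwise, seen from above, to tighten the nut by about 60 degrees, and let go. Leave the spare ratchet lying on the bench where it is.

Things in the scene. Friction and masses are not known exactly. Their poses are not given: they have to be found in the camera images.
- axis (a point): Fixed point on the upright axis of nut, handle and lever, at the ratchet head on the big white ring transformer (122 mm across), 117 mm above the table. Steel head 44 mm across, from 25 to 5 mm below this point; transformer top 51 mm below. Chassis walls stand 55 mm above the table; the ratchet and its transformer apart, nothing there is over 60 mm. A smaller transformer stands beside.
- tab (a point): Upright thumb tab of the reversing lever, dark steel: 9 mm thick along its swing, 14 mm radially, from 115 to 137 mm above the table; this point is its centre, 36 mm from the axis, 126 mm up. On the side of the head away from the handle; swings 69 degrees, evenly about the handle's line. Stays where left; about 3.5 N to move; push or pinch it. Its flat arm lies on the head, top 117 mm up.
- grip (a point): Point on the centreline of the ratchet handle's round black grip, 140 mm from the axis, 102 mm above the table. Grip 24 mm thick, from 85 to 200 mm from the axis. The handle turns level, at most 90 degrees clockwise and 34 counter-clockwise of its start, about 3 N here, and stays where left. Swung before the lever is flipped it runs free clockwise, and the lever then jams part way.
- pawl (a joint): Reversing lever's angle relative to the handle, rad, growing clockwise from above. 0: counter-clockwise stop (handle drives the nut counter-clockwise only, loosening). 1.2: clockwise stop (handle drives the nut clockwise only, tightening, and runs free back). Starts at 0 to 0.1.
- nut (a joint): Angle of the clamp nut and the socket on it, rad, 0 at the start, growing clockwise from above (tightening). With the lever over it follows the handle's clockwise swing one to one.
- spare (a point): A spare ratchet of the same pattern (handle and head 222 mm long, 49 mm high with its lever) lying loose on the table to the right of the chassis, not to be touched; the point is half-way along it, 12 mm above the table.

How it is judged:
By the outcome, as a careful person would: the job done as asked, in the order asked, and still so for the second after the job is handed in, with the robot touching nothing.
It also fails if it takes over 58 s, if anything falls off the work surface, if the arm or the gripper's body presses on something with over 40 N, if the wrist force passes 120 N, or if a joint passes its speed limit or range.

## Robot

A 6-joint arm with a two-finger parallel gripper is mounted at the origin on the work surface. World frame = base frame: x ahead of the robot, y to its left, z up, the work surface at z = 0. Lengths are in m, angles in rad, forces in N, time in s.
With the tool pointing down it reaches from about 0.35 to 0.975 m from the base axis. Payload 4.9 kg.
Tool frame: the origin (TCP) lies at the very end of the fingers, on their centre line; the grasp point (between the pads) lies 19 mm behind it; z points along the fingers, y is the line along which they close (so a half turn about z gives the same grasp; the last joint's range is limited). The gripper opens to 85 mm and grips with 20 to 120 N. Pads are 22 mm wide; open, the fingers measure 114 mm over their backs; the gripper's body (76 mm by 85 mm) begins 54 mm behind the grasp point. The pads swing forward as they close: fully open they stand 13 mm farther back than shut.
Start: joints at [-1.384, 0.053, 1.613, -0, 1.476, -0.119], TCP at [0.188, -0.596, 0.231] pointing down, gripper open.
Joint ranges: [-3.01, 3.01], [-1.01, 2.22], [0.06, 2.58], [-1.02, 4.17], [0.09, 2.62], [-3.14, 3.14]. Speed limits (rad/s): [2.57, 2.57, 3.14, 3.14, 3.14, 3.14].

## Interface

Orientations are given as a rotation vector (axis times angle).
In Python, from station import * gives the robot as it stands.
- The arm moves only by the shell command python3 -m crank 'ROWS' [OPENING] [FORCE]. ROWS is JSON, a list of rows, each an object with "offset": the shift along the tool's x, y, z in m, a list of three; "twist": the turn, a rotation vector about the tool's x, y, z in degrees, a list of three. In form: [{"offset": [x, y, z], "twist": [rx, ry, rz]}, ...]. A call has 1 to 20 rows; each row is the pose to reach, as a shift and turn from the pose commanded when the call began, along the tool's axes at that moment; what a row does not reach only later rows make up. A row lasts 1/8 s, in which the tool goes at most 62.5 mm and 10.7 degrees, less where a joint would pass 70% of its speed; a pose out of reach is approached as far as the arm can. A call with a gripper value outside its range is refused whole. OPENING is the opening, from 0 (shut) to 1 (fully open), set as the call begins (- or left out, the last holds). The fingers move at their own pace and stop on an object; FORCE is the grip in N (left out, the last holds). Time passes only in rows, so rows that repeat a pose let the fingers close. It gives the time, the measured TCP pose, the force, the opening and the grip force at its end, in the units of the state.
- get_obs(): the state, without advancing time (a new reading comes with each control period).
- get_image(name): name is "side" or "top" or "wrist"; returns the picture (400x640x3 uint8, red, green, blue); there is no depth.
- get_calibration(name): a dict with "intrinsics" (3x3 intrinsics, pixels), "world_from_camera" (4x4, takes a point from camera to world coordinates); the wrist camera has in their place "tool_from_camera" (4x4, takes a point from camera to tool coordinates, whose origin is the TCP and whose axes are the flange's). Camera axes: x right, y up, looking along -z (the intrinsics and any distortion apply to the point x, -y, -z); pixel columns grow to the right and rows downward; lengths in m; the calibration is good to about 2 mm. A picture is of the moment at which its call begins: read the wrist's pose just before it. get_calibration takes no time and is no camera call.
- finish_job(): hands the job in; it is judged then, once.
Trained networks look in the newest picture that a camera, given by its name, has taken for a name from the list of things; names that differ only in an ending like _2 or _b are one class to them, and where a whole thing is asked for, a point or a joint stands for the part that bears it (a point fixed in the world has none). Each returns a list of dicts, best first, with "confidence" (0 to 1); they miss things now and then, are a little off and sometimes report something else, mostly with a low value. They report only what shows in the picture. A call takes as long as a camera call.
- cut_out(query, camera): "region" (400x640 bool, what is visible of it) and "rect" ([centre column, centre row, width, height] in pixels, round what is visible of it).
The state is a dict: "t": time; "q": joint angles; "dq": joint speeds; "effort": joint torques, N m; "tool_pos": TCP position; "tool_rot": TCP orientation; "contact_force": force on the tool from outside, world axes, zero at the start; "wrist_torque": the same for the moment, N m; "opening": finger opening in m; "grip_force": force on a finger pad.
Only numpy, scipy, OpenCV 4.12 (cv2) and the standard library are available. Lean on these libraries where they do the work, as an engineer would, in place of code of your own. Each camera call takes 0.05 s, during which the arm holds its last target. There are 200 camera calls.

## Working session

There is one attempt and no reset: what is moved stays moved. The work goes in short steps, Python scripts to look and compute and a shell command to move; the robot and the scene stay as the last step left them, time stands still between calls to the robot, and variables do not carry over. Pictures are saved under pics/ and viewed, at most 10 in all, crops included, and the job is handed in when it is done.

```bash
mkdir -p pics
cat > h.py <<'E'
from station import *
import numpy as np, cv2
from scipy.spatial.transform import Rotation as R
def pose():
    o=get_obs(); T=np.eye(4); T[:3,:3]=R.from_rotvec(o["tool_rot"]).as_matrix(); T[:3,3]=o["tool_pos"]; return T
def cam(n):
    c=get_calibration(n); K=np.array(c["intrinsics"])
    W=np.array(c["world_from_camera"]) if n!="wrist" else pose()@np.array(c["tool_from_camera"])
    return K,W
def atz(n,u,v,z,kw=None):
    K,W=kw or cam(n); d=np.linalg.inv(K)@[u,v,1]; d=W[:3,:3]@[d[0],-d[1],-d[2]]; p=W[:3,3]
    return p+d*(z-p[2])/d[2]
def proj(n,p,kw=None):
    K,W=kw or cam(n); c=W[:3,:3].T@(np.array(p)-W[:3,3]); q=K@[c[0],-c[1],-c[2]]; return q[:2]/q[2]
def save(n,f): 
    im=get_image(n); cv2.imwrite("pics/"+f,im[:,:,::-1]); return im
E
python3 - <<'E'
from h import *
print(get_obs()); print(get_calibration("top"))
for n in ["top","side"]:
    save(n,n+"0.png")
    for q in ["tab","grip","axis","spare","pawl","nut"]:
        try:
            for d in cut_out(q,n)[:3]: print(n,q,round(d["confidence"],2),np.round(d["rect"],1))
        except Exception as e: print(n,q,e)
E
```

```text
{'t': 0.0, 'q': array([-1.38401800e+00,  5.33599584e-02,  1.61429931e+00, -5.97968552e-06,
        1.47600577e+00, -1.19017326e-01]), 'dq': array([ 4.72714810e-04,  1.57879158e-04,  3.10459143e-04,  2.24631642e-03,
       -7.17758883e-06, -1.04549627e-04]), 'effort': array([ 1.40516637e-03, -3.93681800e+01, -3.70174098e+01, -1.09809398e-04,
        7.11614237e-03,  8.04695020e-06]), 'tool_pos': array([ 0.18802869, -0.59538782,  0.23005793]), 'tool_rot': array([-3.10289549e+00, -4.78158783e-01,  1.19535631e-04]), 'contact_force': array([ 0.72263079, -0.44590478, -0.37963297]), 'wrist_torque': array([ 0.04094212, -0.03343398, -0.01986768]), 'grip_force': 0.0, 'opening': 0.08542372177085983}
{'intrinsics': array([[493.98345228,   0.        , 317.75579753],
       [  0.        , 493.98345228, 194.87006835],
       [  0.        ,   0.        ,   1.        ]]), 'world_from_camera': array([[-0.01529876,  0.99475674, -0.10111866,  0.39673263],
       [-0.99978879, -0.01660684, -0.01210695, -0.08288861],
       [-0.01372273,  0.10091208,  0.9948007 ,  1.21111301],
       [ 0.        ,  0.        ,  0.        ,  1.        ]])}
top tab 0.77 [244.8 161.7   9.4  24. ]
top grip 0.57 [212.4 184.9  86.   71.9]
top axis 0.89 [222.7 185.9 103.6  72.7]
top spare 0.77 [461.2 208.2  20.1  95. ]
top spare 0.48 [213.3 185.9  88.7  77.3]
top pawl 0.52 [247.2 161.4  15.7  27. ]
side tab 0.67 [254.1 217.2  17.3  18.7]
side grip 0.62 [259.6 252.4  30.7  93.1]
side axis 0.8 [260.8 252.2  63.4  89.1]
side spare 0.63 [371.4 174.1  72.7  21.9]
side pawl 0.52 [251.8 216.9  22.4  21.6]
```

View pics/top0.png

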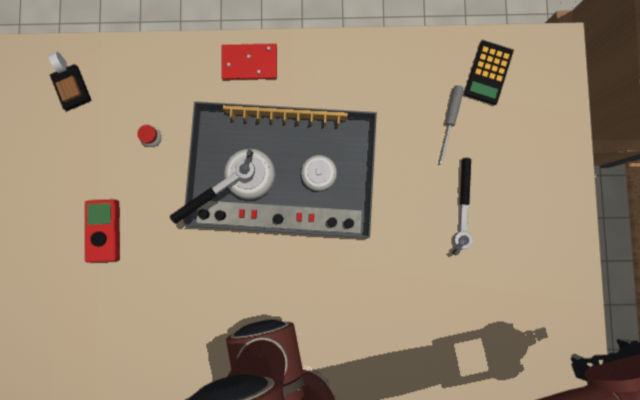

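View pics/side0.png

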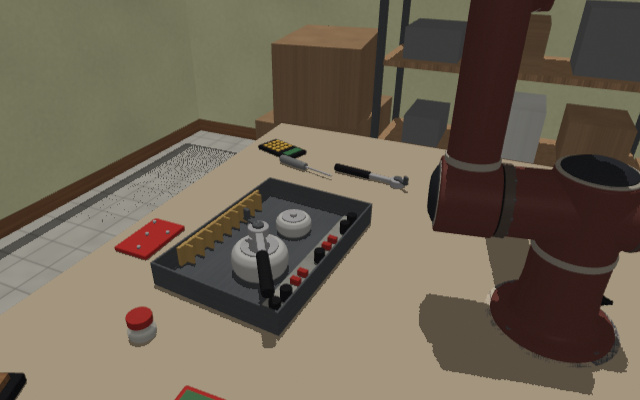

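The top view shows the ratchet head at about (246,170), the tab near (249,155) and the handle running down-left to (173,218). The spare lies at (463,205), well clear. The side view agrees.

Run:
```python
from h import *
kw=cam("top"); A=atz("top",246,170,.112,kw); print("axis",A)
get_image("top")
for q,z in [("tab",.126),("grip",.102)]:
    d=cut_out(q,"top")[0]; v,u=np.nonzero(d["region"]); 
    P=np.array([atz("top",a,b,z,kw)[:2] for a,b in zip(u,v)]); m=P.mean(0); w,V=np.linalg.eigh(np.cov(P.T))
    print(q,m,len(P),"dir",V[:,1],"extent",np.ptp((P-m)@V[:,1]),"from axis",np.linalg.norm(m-A[:2]), np.degrees(np.arctan2(*(m-A[:2])[::-1])))
print(get_calibration("wrist")); print(pose())
```

```text
axis [0.56745709 0.09125959 0.112     ]
tab [0.58306302 0.08871779] 204 dir [-0.94502745  0.32699101] extent 0.05883281341415533 from axis 0.015811564893107522 -9.250798128464943
grip [0.52866803 0.16212823] 1165 dir [-0.57993059  0.81466589] extent 0.23943461753216258 from axis 0.08078957228160175 118.69353892277671
{'intrinsics': array([[342.63485017,   0.        , 323.89436081],
       [  0.        , 342.63485017, 199.58516091],
       [  0.        ,   0.        ,   1.        ]]), 'tool_from_camera': array([[-9.05077781e-04,  9.61649543e-01,  2.74279670e-01,
         6.93994645e-02],
       [ 9.99999590e-01,  8.76068270e-04,  2.28258839e-04,
         1.85213800e-04],
       [-2.07827076e-05,  2.74279764e-01, -9.61649942e-01,
        -1.43313086e-01],
       [ 0.00000000e+00,  0.00000000e+00,  0.00000000e+00,
         1.00000000e+00]])}
[[ 9.53595813e-01  3.01089728e-01  9.47895864e-06  1.88159374e-01]
 [ 3.01089728e-01 -9.53595812e-01 -5.10496673e-05 -5.96002033e-01]
 [-6.33143519e-06  5.15347661e-05 -9.99999999e-01  2.31328465e-01]
 [ 0.00000000e+00  0.00000000e+00  0.00000000e+00  1.00000000e+00]]
```

```bash
python3 -m crank '[{"offset":[0.045,-0.04,0],"twist":[0,0,-10]},{"offset":[0.09,-0.08,0],"twist":[0,0,-20]},{"offset":[0.135,-0.12,0],"twist":[0,0,-30]},{"offset":[0.18,-0.16,0],"twist":[0,0,-40]},{"offset":[0.225,-0.2,0],"twist":[0,0,-50]},{"offset":[0.27,-0.24,0],"twist":[0,0,-60]},{"offset":[0.315,-0.28,0],"twist":[0,0,-70]},{"offset":[0.36,-0.32,0],"twist":[0,0,-80]},{"offset":[0.405,-0.36,0],"twist":[0,0,-90]},{"offset":[0.45,-0.4,0],"twist":[0,0,-100]},{"offset":[0.495,-0.44,0],"twist":[0,0,-110]},{"offset":[0.54,-0.48,0],"twist":[0,0,-120]},{"offset":[0.58,-0.505,0],"twist":[0,0,-130]},{"offset":[0.597,-0.519,0],"twist":[0,0,-140]},{"offset":[0.597,-0.519,0],"twist":[0,0,-142.5]},{"offset":[0.597,-0.519,0],"twist":[0,0,-142.5]},{"offset":[0.597,-0.519,0],"twist":[0,0,-142.5]},{"offset":[0.597,-0.519,0],"twist":[0,0,-142.5]}]' 0.3
python3 - <<'E'
from h import *
kw=cam("wrist"); print(pose()); save("wrist","w1.png")
A=[.5675,.0913,.112];print("exp axis",proj("wrist",A,kw),"tab",proj("wrist",[.601,.079,.126],kw))
for q in ["tab","grip","pawl","axis"]:
    for d in cut_out(q,"wrist")[:2]: print(q,round(d["confidence"],2),np.round(d["rect"],1))
E
```

```text
t: 3.1
tool_pos: [0.6011, 0.0783, 0.2314]
tool_rot: [0.546, 3.094, 0.0]
contact_force: [-0.6, -0.2, -0.5]
opening: 0.0259
grip_force: 0.0
[[-9.39504380e-01  3.42536862e-01  1.37200636e-04  6.01101630e-01]
 [ 3.42536869e-01  9.39504386e-01  3.56533539e-05  7.83379798e-02]
 [-1.16688011e-04  8.04927583e-05 -9.99999990e-01  2.31387359e-01]
 [ 0.00000000e+00  0.00000000e+00  0.00000000e+00  1.00000000e+00]]
exp axis [325.12535726 147.52258522] tab [325.07990224 197.42781773]
tab 0.59 [329.5 174.1  32.   82.5]
grip 0.79 [375.2 106.8 152.3 211.7]
pawl 0.85 [331.7 171.9  32.   78.9]
axis 0.74 [359.7 105.9 192.4 211.8]
```

View pics/w1.png

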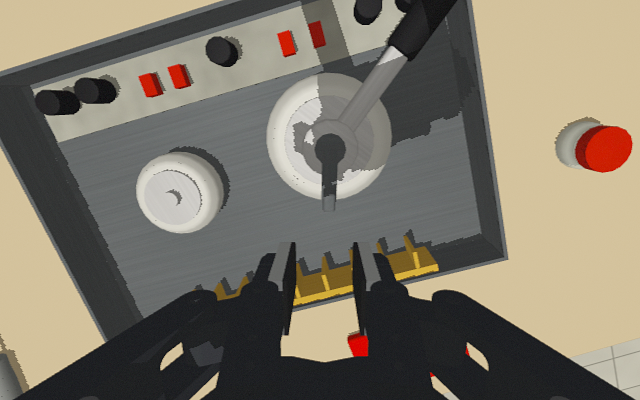

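The head hub sits at about (330,148) and the tab at about (329,200), close to the predicted (325,148) and (325,197). The handle leaves to the upper right. I'll take a magnified crop to get exact positions.

Run:
```python
from h import *
kw=cam("wrist"); im=cv2.imread("pics/w1.png")
c=im[80:230,250:450]; cv2.imwrite("pics/w1c.png",cv2.resize(c,None,fx=4,fy=4,interpolation=cv2.INTER_CUBIC))
get_image("wrist"); d=cut_out("pawl","wrist")[0]["region"]; r=np.nonzero(d)
for row in range(r[0].min(),r[0].max()+1,8):
    x=np.nonzero(d[row])[0]; print(row,x.min(),x.max())
print("axis",atz("wrist",330,148,.117,kw))
```

```text
0 414 455
8 409 450
16 403 444
24 397 438
32 392 432
40 387 426
48 387 421
56 381 415
64 375 403
72 370 396
80 364 391
88 359 386
96 353 380
104 347 373
112 342 367
120 321 362
128 309 356
136 304 355
144 302 357
152 301 356
160 304 354
168 310 348
176 321 336
184 320 335
192 321 335
200 320 335
208 322 334
axis [0.56857229 0.09496217 0.117     ]
```

View pics/w1c.png

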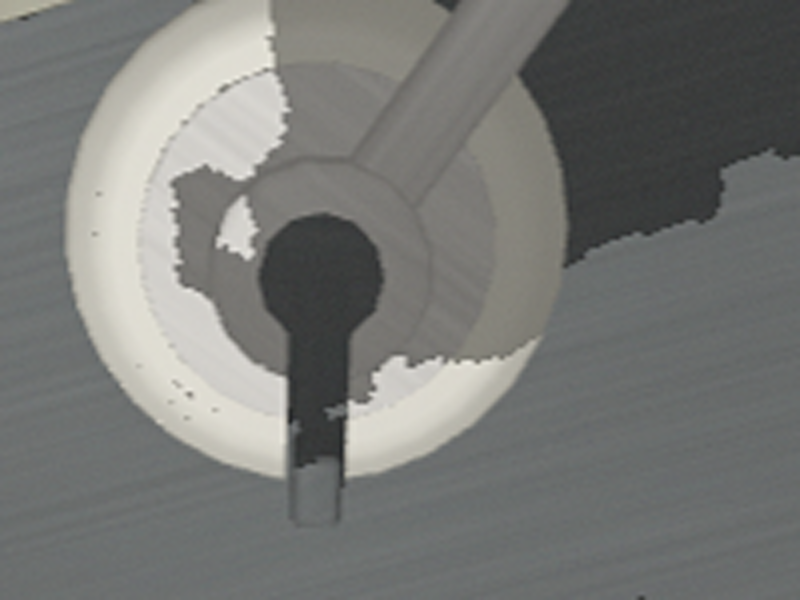

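Run:
```python
from h import *
T=pose(); kw=cam("wrist"); A=atz("wrist",330.3,147.5,.117,kw); P=atz("wrist",329,203,.137,kw)
a=np.arctan2(*(P-A)[:2][::-1]); print(A,P,np.linalg.norm((P-A)[:2]),np.degrees(a))
i=np.linalg.inv(T)
t=lambda p:(i@np.append(p,1))[:3]
print("tool frame axis",t(A),"tab",t(P))
for s in range(0,90,6):
    th=a-np.radians(s); p=[A[0]+.037*np.cos(th),A[1]+.037*np.sin(th),.121]; print(s,np.round(t(p)*1000,1))
```

```text
[0.56828998 0.09538922 0.117     ] [0.60309753 0.08150976 0.137     ] 0.03747272074255868 -21.739575000941738
tool frame axis [0.03668119 0.00451923 0.11433871] tab [-0.00077489  0.00337748  0.09434012]
0 [ -0.3   3.4 110.3]
6 [  0.   -0.5 110.3]
12 [  0.7  -4.3 110.3]
18 [  1.9  -8.  110.3]
24 [  3.4 -11.6 110.3]
30 [  5.2 -14.9 110.3]
36 [  7.4 -18.1 110.3]
42 [ 10.  -21.1 110.3]
48 [ 12.8 -23.7 110.3]
54 [ 15.9 -26.1 110.3]
60 [ 19.2 -28.1 110.3]
66 [ 22.7 -29.7 110.3]
72 [ 26.3 -31.  110.3]
78 [ 30.1 -31.9 110.3]
84 [ 33.9 -32.4 110.3]
```

```bash
python3 -m crank '[{"offset":[0,0.0035,0.03],"twist":[0,0,2]},{"offset":[0,0.0035,0.06],"twist":[0,0,2]},{"offset":[0,0.0035,0.085],"twist":[0,0,2]},{"offset":[0,0.0035,0.1],"twist":[0,0,2]},{"offset":[0,0.0035,0.11],"twist":[0,0,2]},{"offset":[0,0.0035,0.11],"twist":[0,0,2]},{"offset":[0,0.0035,0.11],"twist":[0,0,2]}]'
python3 -m crank '[{"offset":[0,0,0],"twist":[0,0,0]},{"offset":[0,0,0],"twist":[0,0,0]},{"offset":[0,0,0],"twist":[0,0,0]},{"offset":[0,0,0],"twist":[0,0,0]},{"offset":[0,0,0],"twist":[0,0,0]},{"offset":[0,0,0],"twist":[0,0,0]}]' 0.0 20
python3 - <<'E'
from h import *
save("wrist","w2.png")
i=np.linalg.inv(pose()); c=(i@[.5683,.0954,.117,1])[:3]; print("axis in tool",c)
for s in range(0,85,6):
    m=R.from_rotvec([0,0,np.radians(s)]).as_matrix(); print(s,np.round(1000*(c-m@c),1)[:2])
E
```

```text
t: 4.32
tool_pos: [0.6032, 0.082, 0.1225]
tool_rot: [0.599, 3.082, 0.001]
contact_force: [0.7, 0.9, 0.3]
opening: 0.0252
grip_force: 0.0
t: 5.08
tool_pos: [0.6031, 0.0816, 0.1225]
tool_rot: [0.599, 3.082, -0.001]
contact_force: [-0.9, -3.4, 6.3]
opening: 0.0084
grip_force: 24.8
axis in tool [ 0.0374355  -0.00021869  0.00547898]
0 [0. 0.]
6 [ 0.2 -3.9]
12 [ 0.8 -7.8]
18 [  1.8 -11.6]
24 [  3.1 -15.2]
30 [  4.9 -18.7]
36 [  7. -22.]
42 [  9.5 -25.1]
48 [ 12.2 -27.9]
54 [ 15.3 -30.4]
60 [ 18.5 -32.5]
66 [ 22.  -34.3]
72 [ 25.7 -35.8]
78 [ 29.4 -36.8]
84 [ 33.3 -37.4]
```

View pics/w2.png

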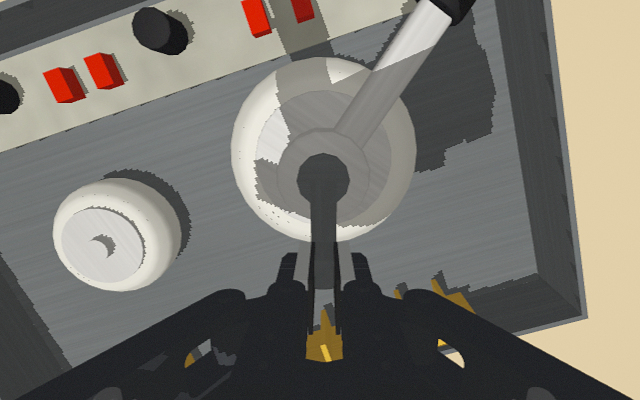

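The tab is pinched between the pads (opening 8.4 mm) at about (323,270). I'll swing it clockwise, lifted 2 mm to ease the contact on the arm.

```bash
python3 -m crank '[{"offset":[0,0,-0.002],"twist":[0,0,0]},{"offset":[0.0002,-0.0039,-0.002],"twist":[0,0,6]},{"offset":[0.0008,-0.0078,-0.002],"twist":[0,0,12]},{"offset":[0.0018,-0.0116,-0.002],"twist":[0,0,18]},{"offset":[0.0031,-0.0152,-0.002],"twist":[0,0,24]},{"offset":[0.0049,-0.0187,-0.002],"twist":[0,0,30]},{"offset":[0.007,-0.022,-0.002],"twist":[0,0,36]},{"offset":[0.0095,-0.0251,-0.002],"twist":[0,0,42]},{"offset":[0.0122,-0.0279,-0.002],"twist":[0,0,48]},{"offset":[0.0153,-0.0304,-0.002],"twist":[0,0,54]},{"offset":[0.0185,-0.0325,-0.002],"twist":[0,0,60]},{"offset":[0.022,-0.0343,-0.002],"twist":[0,0,66]},{"offset":[0.022,-0.0343,-0.002],"twist":[0,0,66]}]'
python3 - <<'E'
from h import *
save("wrist","w3.png")
i=np.linalg.inv(pose()); c=(i@[.5683,.0954,.117,1])[:3]; print("axis in tool",c)
print(get_obs()["q"])
for s in range(0,14,2):
    m=R.from_rotvec([0,0,np.radians(s)]).as_matrix(); print(s,np.round(1000*(c-m@c),1)[:2])
E
```

```text
t: 6.75
tool_pos: [0.5699, 0.0588, 0.1227]
tool_rot: [2.183, 2.258, 0.004]
contact_force: [4.1, 0.1, -4.0]
opening: 0.0082
grip_force: 23.8
axis in tool [ 0.0366833  -0.00028117  0.00570376]
[-2.77311933e-02  1.96594412e-02  1.83404807e+00  1.19076614e-03
  1.28552701e+00 -6.24611203e-02]
0 [0. 0.]
2 [ 0.  -1.3]
4 [ 0.1 -2.6]
6 [ 0.2 -3.8]
8 [ 0.3 -5.1]
10 [ 0.5 -6.4]
12 [ 0.7 -7.6]
```

```bash
python3 -m crank '[{"offset":[0,-0.0013,0],"twist":[0,0,2]},{"offset":[0.0001,-0.0026,0],"twist":[0,0,4]},{"offset":[0.0001,-0.0026,0],"twist":[0,0,4]}]'
python3 - <<'E'
from h import *
save("top","t3.png"); save("wrist","w3.png")
E
```

```text
t: 7.18
tool_pos: [0.568, 0.0588, 0.1227]
tool_rot: [2.258, 2.181, 0.006]
contact_force: [8.2, 0.0, -5.8]
opening: 0.0085
grip_force: 23.4
```

View pics/w3.png

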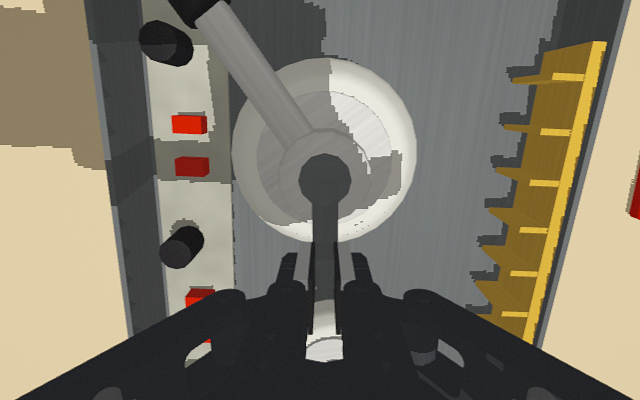

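```bash
python3 -m crank '[{"offset":[0,-0.0013,0],"twist":[0,0,2]},{"offset":[0,-0.0013,0],"twist":[0,0,2]}]'
python3 -m crank '[{"offset":[0,0,0],"twist":[0,0,0]},{"offset":[0,0,0],"twist":[0,0,0]},{"offset":[0,0,0],"twist":[0,0,0]},{"offset":[0,0,-0.02],"twist":[0,0,0]},{"offset":[0,0,-0.06],"twist":[0,0,0]},{"offset":[0,0,-0.11],"twist":[0,0,0]},{"offset":[0,0,-0.11],"twist":[0,0,0]},{"offset":[0,0,-0.11],"twist":[0,0,0]}]' 0.3
python3 - <<'E'
from h import *
T=pose(); kw=cam("wrist"); im=save("wrist","w4.png")
for q in ["tab","grip"]:
    for d in cut_out(q,"wrist")[:1]:
        z=.102 if q=="grip" else .13; v,u=np.nonzero(d["region"]); P=np.array([atz("wrist",a,b,z,kw)[:2] for a,b in zip(u,v)]); m=P.mean(0)
        w,V=np.linalg.eigh(np.cov(P.T)); print(q,d["confidence"],np.round(d["rect"]),m,V[:,1],np.degrees(np.arctan2(*V[:,1][::-1])))
c=im[40:240,220:460][:,:,::-1]; cv2.imwrite("pics/w4.png",im[:,:,::-1])
E
```

```text
t: 7.52
tool_pos: [0.5667, 0.0588, 0.1227]
tool_rot: [2.296, 2.141, 0.006]
contact_force: [8.7, -0.6, -5.8]
opening: 0.0081
grip_force: 23.4
t: 8.52
tool_pos: [0.5654, 0.0585, 0.2343]
tool_rot: [2.297, 2.142, 0.001]
contact_force: [-0.4, -0.1, -1.0]
opening: 0.0255
grip_force: 0.0
tab 0.61 [326. 171.  35.  79.] [0.56830082 0.08336016] [0.07500477 0.99718318] 85.6985038989986
```

View pics/w4.png

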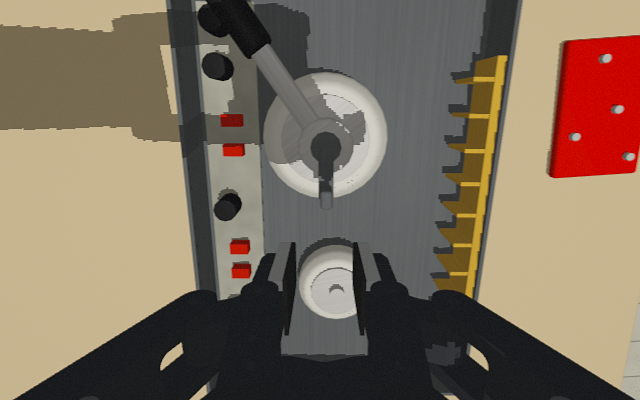

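The lever now points down from the hub (326,147) to the tab (326,201). The handle runs up-left, with the grip starting at about (257,47). I'll compute the relative angle and the handle pose.

Run:
```python
from h import *
T=pose(); kw=cam("wrist"); f=lambda u,v,z:atz("wrist",u,v,z,kw)
A=f(326,147,.117);P=f(326,201,.137);G=f(257,47,.102)
g=lambda p:np.degrees(np.arctan2(*(p-A)[:2][::-1]))
print(A,P,G,"tab",g(P),"handle",g(G),np.linalg.norm((G-A)[:2]),np.linalg.norm((P-A)[:2]))
# same for w1
h=np.radians(g(G)); A=np.array([.568,.0952,0]); Q=A+[.14*np.cos(h),.14*np.sin(h),.23]
i=np.linalg.inv(T); print("Q",Q,"tool off",(i@np.append(Q,1))[:3],"tool x yaw",np.degrees(np.arctan2(T[1,0],T[0,0])))
im=get_image("top"); k=cam("top")
for r in [.09,.14,.195]: print(np.round(proj("top",[A[0]+r*np.cos(h),A[1]+r*np.sin(h),.102],k)))
cv2.imwrite("pics/t4c.png",cv2.resize(im[100:240,150:330,::-1],None,fx=4,fy=4,interpolation=cv2.INTER_CUBIC))
```

```text
[0.56805234 0.09507765 0.117     ] [0.56549484 0.05878571 0.137     ] [0.52236785 0.16984462 0.102     ] tab -94.03098050584308 handle 121.42597329605886 0.08761947412229383 0.036381945733377406
Q [0.49500449 0.21466403 0.23      ] tool off [ 0.15098377 -0.08003484  0.00192709] tool x yaw 86.02029202315823
[211. 192.]
[192. 203.]
[171. 216.]
```

View pics/t4c.png

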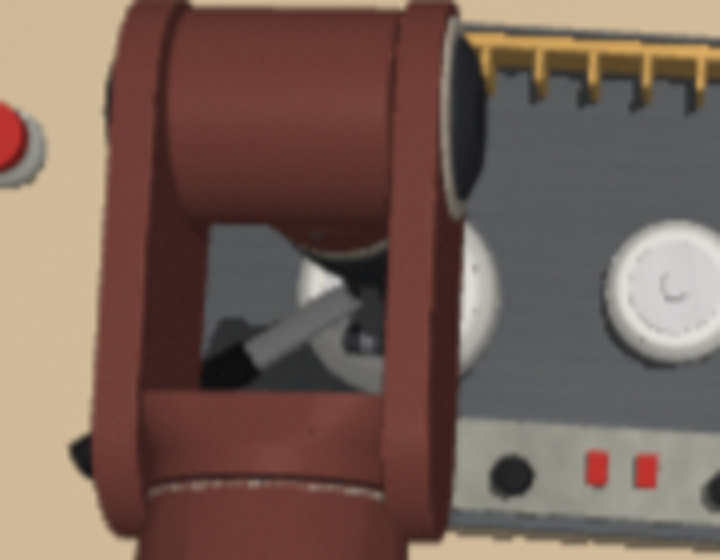

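The tab is about 35° clockwise of the line opposite the handle, so the lever is at its clockwise stop. The handle now points to about 121°, against about 125° at the start. Next I'll go to the grip.

```bash
python3 -m crank '[{"offset":[0.037,-0.02,0],"twist":[0,0,-9]},{"offset":[0.075,-0.04,0],"twist":[0,0,-18]},{"offset":[0.113,-0.06,0],"twist":[0,0,-27]},{"offset":[0.151,-0.08,0],"twist":[0,0,-35.4]},{"offset":[0.151,-0.08,0.04],"twist":[0,0,-35.4]},{"offset":[0.151,-0.08,0.08],"twist":[0,0,-35.4]},{"offset":[0.151,-0.08,0.115],"twist":[0,0,-35.4]},{"offset":[0.151,-0.08,0.14],"twist":[0,0,-35.4]},{"offset":[0.151,-0.08,0.151],"twist":[0,0,-35.4]},{"offset":[0.151,-0.08,0.151],"twist":[0,0,-35.4]},{"offset":[0.151,-0.08,0.151],"twist":[0,0,-35.4]}]' 0.6
python3 -m crank '[{"offset":[0,0,0],"twist":[0,0,0]},{"offset":[0,0,0],"twist":[0,0,0]},{"offset":[0,0,0],"twist":[0,0,0]},{"offset":[0,0,0],"twist":[0,0,0]},{"offset":[0,0,0],"twist":[0,0,0]},{"offset":[0,0,0],"twist":[0,0,0]}]' 0.2 20
python3 - <<'E'
from h import *
T=pose(); i=np.linalg.inv(T); c=(i@[.5680,.0952,.1,1])[:3]; d=T[:3,3]-[.568,.0952,0]; print("axis in tool",c,"az",np.degrees(np.arctan2(d[1],d[0])),"yaw",np.degrees(np.arctan2(T[1,0],T[0,0])))
for s in [*range(4,57,4),57]:
    m=R.from_rotvec([0,0,np.radians(s)]).as_matrix(); print(s,np.round(c-m@c,3)[:2])
E
```

```text
t: 10.1
tool_pos: [0.4969, 0.2148, 0.0836]
tool_rot: [1.536, 2.739, 0.002]
contact_force: [0.4, -0.4, -0.5]
opening: 0.0514
grip_force: 0.0
t: 10.85
tool_pos: [0.4968, 0.2149, 0.0836]
tool_rot: [1.536, 2.739, 0.002]
contact_force: [0.0, 0.1, 5.9]
opening: 0.0234
grip_force: 20.5
axis in tool [-0.13929712 -0.00158984 -0.01635512] az 120.75456159262008 yaw 121.42158535270167
4 [-0.    0.01]
8 [-0.002  0.019]
12 [-0.003  0.029]
16 [-0.006  0.038]
20 [-0.009  0.048]
24 [-0.013  0.057]
28 [-0.017  0.065]
32 [-0.022  0.074]
36 [-0.028  0.082]
40 [-0.034  0.089]
44 [-0.04   0.096]
48 [-0.047  0.103]
52 [-0.055  0.109]
56 [-0.063  0.115]
57 [-0.065  0.116]
```

```bash
python3 -m crank '[{"offset":[0,0.005,0],"twist":[0,0,2]},{"offset":[0,0.01,0],"twist":[0,0,4]},{"offset":[-0.002,0.019,0],"twist":[0,0,8]},{"offset":[-0.003,0.029,0],"twist":[0,0,12]},{"offset":[-0.006,0.038,0],"twist":[0,0,16]},{"offset":[-0.009,0.048,0],"twist":[0,0,20]},{"offset":[-0.013,0.057,0],"twist":[0,0,24]},{"offset":[-0.017,0.065,0],"twist":[0,0,28]},{"offset":[-0.022,0.074,0],"twist":[0,0,32]},{"offset":[-0.028,0.082,0],"twist":[0,0,36]},{"offset":[-0.034,0.089,0],"twist":[0,0,40]},{"offset":[-0.04,0.096,0],"twist":[0,0,44]},{"offset":[-0.047,0.103,0],"twist":[0,0,48]},{"offset":[-0.055,0.109,0],"twist":[0,0,52]},{"offset":[-0.063,0.115,0],"twist":[0,0,56]},{"offset":[-0.063,0.115,0],"twist":[0,0,56]},{"offset":[-0.063,0.115,0],"twist":[0,0,56]}]'
python3 - <<'E'
from h import *
T=pose(); d=T[:3,3]-[.568,.0952,0]; print(np.linalg.norm(d[:2]),"az",np.degrees(np.arctan2(d[1],d[0])),"yaw",np.degrees(np.arctan2(T[1,0],T[0,0])))
E
```

```text
t: 12.98
tool_pos: [0.6288, 0.2221, 0.0836]
tool_rot: [2.643, 1.698, 0.009]
contact_force: [5.4, 4.3, 2.8]
opening: 0.0235
grip_force: 20.3
0.14069290648557067 az 64.37810165089377 yaw 65.43723829765426
```

```bash
python3 -m crank '[{"offset":[0,0,0],"twist":[0,0,0]},{"offset":[0,0,0],"twist":[0,0,0]},{"offset":[0,0,0],"twist":[0,0,0]},{"offset":[0,0,0],"twist":[0,0,0]},{"offset":[0,0,-0.02],"twist":[0,0,0]},{"offset":[0,0,-0.06],"twist":[0,0,0]},{"offset":[0,0,-0.12],"twist":[0,0,0]},{"offset":[0,0,-0.17],"twist":[0,0,0]},{"offset":[0.03,0.03,-0.2],"twist":[0,0,0]},{"offset":[0.08,-0.03,-0.22],"twist":[0,0,0]},{"offset":[0.12,-0.08,-0.22],"twist":[0,0,0]},{"offset":[0.16,-0.13,-0.22],"twist":[0,0,0]},{"offset":[0.18,-0.18,-0.22],"twist":[0,0,0]},{"offset":[0.18,-0.23,-0.22],"twist":[0,0,0]},{"offset":[0.18,-0.23,-0.22],"twist":[0,0,0]},{"offset":[0.18,-0.23,-0.22],"twist":[0,0,0]}]' 0.6
python3 - <<'E'
from h import *
im=save("top","t5.png")
for q in ["grip","tab","spare"]:
    for d in cut_out(q,"top")[:2]: print(q,d["confidence"],np.round(d["rect"]))
cv2.imwrite("pics/t5c.png",cv2.resize(im[80:280,130:330,::-1],None,fx=3,fy=3,interpolation=cv2.INTER_CUBIC))
E
```

```text
t: 14.98
tool_pos: [0.4929, 0.4801, 0.3038]
tool_rot: [2.643, 1.698, 0.003]
contact_force: [-0.0, -0.3, 0.8]
opening: 0.0515
grip_force: 0.0
grip 0.65 [212. 158.  95.  59.]
grip 0.54 [246. 176.  18.  21.]
tab 0.53 [246. 174.  14.  25.]
spare 0.82 [458. 208.  20.  94.]
```

View pics/t5c.png

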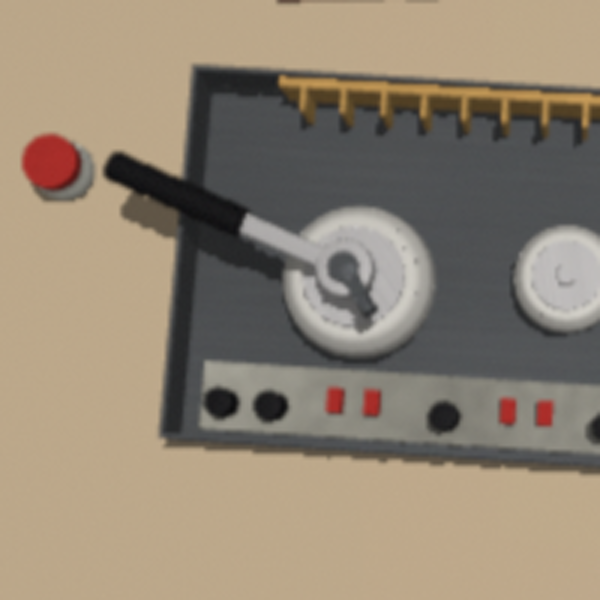

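Run:
```python
from h import *
a=cv2.imread("pics/top0.png").astype(int);b=cv2.imread("pics/t5.png").astype(int)
print("spare diff",np.abs(a-b)[150:265,445:480].max())
k=cam("top");A=np.array([.568,.0952])
for n,im,(r0,r1) in [("before",a,(150,235)),("after",b,(120,185))]:
    # dark grip pixels left of head: restrict to annulus 90..195mm from axis and sector, near-black
    P=[];
    for v in range(r0,r1):
        for u in range(160,232):
            if im[v,u].max()<38:
                p=atz("top",u,v,.102,k)[:2]; d=p-A; r=np.hypot(*d)
                if .088<r<.2: P.append((r,np.degrees(np.arctan2(d[1],d[0]))))
    P=np.array(P); print(n,len(P),np.median(P[:,1]),P[:,1].std())
```

```text
spare diff 14
before 639 124.9935231180345 8.935017454392796
after 483 64.63396652633689 3.719906343736938
```

The handle swung about 60.4°, the lever is at its stop and the spare hasn't moved, so I'm handing in.

```bash
python3 -c "
from station import *
print(finish_job())"
```

```text
the job is handed in; nothing more can be done
None
```

I flipped the reversing lever fully clockwise, then swung the handle about 60° clockwise to tighten the nut (measured from the handle; the nut itself was not checked) and let go; the spare ratchet is where it was, and the job is handed in.

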